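Set the overflow pipe of a chicory forcing tray to the level gauge

TASK

Set the overflow of this empty forcing tray: take the level gauge off the tool caddy, hang it on the tray's near rim well to one side of the overflow pipe, then slide it along the rim until its pointer is in line with the pipe, and let go of it. Then draw the overflow pipe straight up in its gland, without cocking it or forcing it sideways, until its mouth is level with the top of the pointer. Finish while still holding the pipe at that height, because the gland nut is slack and the pipe drops if released; leave the other things on the bench where they are.

Things in the scene. Friction and masses are not known exactly. Their poses are not given: they have to be found in the camera images.
- tray: Grey sheet-steel forcing tray, fixed, 400 (x) by 300 mm (y), on feet. Origin: centre of its footprint on the bench; x away from the robot, y along the near rim, z up. Inside floor at 70 mm height, walls smooth inside, topped by a rim rolled outwards: a round rail 14 mm thick, centre 218 mm above the bench, top 225 mm. The near rim lies at x = -200 mm and spans y = +-150 mm.
- rail_by_pipe (a point): Point on the centre line of the tray's near rim that is level in y with the overflow pipe, 218 mm above the bench. Axes as the tray's. Here the gauge must hang in the end.
- gland_mouth (a point): Centre of the mouth of the overflow gland, 100 mm above the bench, on the pipe's axis, 95 mm inside the near rim and 150 mm from each side wall. The gland is a black ribbed nut 71 mm across, from the tray's floor to 100 mm height; its upright bore is 41.6 mm wide and 84 mm deep, with a shoulder at the bottom.
- pipe_mouth (a point): Centre of the top edge of the loose grey overflow pipe: plain upright tube, 40 mm outside, 134 mm long, about 0.25 kg; z runs up it. At rest in the bore it shows 50 mm above the gland, its mouth 150 mm above the bench (75 mm below the rim's top). It slides freely and drops back if let go; 84 mm up it would leave the bore. Grasp it across its sides just under the mouth.
- gauge_grip (a point): Centre of the level gauge's wooden grip, 16 (x) by 46 (y) by 42 mm high, above its steel saddle; pinch across the 16 mm. Gauge loose, about 0.17 kg. Its y runs along the rail it hangs on, x to the pointer's side (on the tray: inwards, away from the robot), z up. It starts hung likewise, pointer inwards, on the caddy's 14 mm near rim, grip 180 mm above the bench.
- gauge_hook (a point): Rail seat of the gauge, 40 mm below the grip's centre; lies on the rim's centre line when hung. The saddle is a roof of two plates 44 mm wide (y), 40 degrees off upright, with a 31 mm mouth 8 mm below this point, so it centres itself on a rim. An outer lip reaches 21 mm, the pointer-side leg with a round rubber heel (r 7, resting on the wall) 69 mm below it: carry it 75 mm clear of rims.
- gauge_pointer (a point): Middle of the top edge of the tip of the gauge's pointer, a flat level finger 14 mm wide and 4 mm thick; the tip is 62 mm from the seat along gauge x, its top 30 mm below the seat. Hung on the tray it is 186 to 188 mm above the bench, 13 mm short of the pipe's side.
- caddy: Small steel tool caddy, fixed, 200 (x) by 160 mm (y), rim centre 140 mm above the bench. The gauge starts on its near rim (x = -100 mm). Origin: centre of its footprint. It stands left or right of the tray.
- root_crate: Fixed dark crate, 200 by 160 mm, filled with upright chicory to about 175 mm, on the other side of the tray. Only an obstacle.
- root: Loose chicory root with its pale head lying on the bench, about 240 mm long, 44 mm thick. A bystander.
- spare_nut: Loose black plastic ring, 68 mm across, 20 mm high, lying on the bench. A bystander.
There are look-alikes about, which are no part of the job. Of the things like the part that bears pipe_mouth, leave any that is red; of the rest the smaller one is meant.

How it is judged:
By the outcome, as a careful person would: the job done as asked, in the order asked, and still so for the second after the job is handed in, while the arm keeps its last pose, push and grip.
It also fails if it takes over 61 s, if anything falls off the work surface, if the arm or the gripper's body presses on something with over 40 N, if the wrist force passes 120 N, or if a joint passes its speed limit or range.

ROBOT

A 6-joint arm with a two-finger parallel gripper is mounted at the origin on the work surface. World frame = base frame: x ahead of the robot, y to its left, z up, the work surface at z = 0. Lengths are in mm, angles in rad, forces in N, time in s.
With the tool pointing down it reaches from about 350 to 775 mm from the base axis. Payload 7.3 kg.
Tool frame: the origin (TCP) lies at the very end of the fingers, on their centre line; the grasp point (between the pads) lies 19 mm behind it (bot.grip_point_offset is the distance from the TCP to the grasp point, in mm); z points along the fingers, y is the line along which they close (so a half turn about z gives the same grasp; the last joint's range is limited). The gripper opens to 92 mm and grips with 3 to 60 N. Pads are 19 mm wide; open, the fingers measure 130 mm over their backs; the gripper's body (75 mm by 190 mm) begins 47 mm behind the grasp point.
Start: joints at [1.173, 0.342, 1.524, -0, 1.275, -0.146], TCP at [130.788, 508.471, 193.741] pointing down, gripper open.
Joint ranges: [-2.53, 2.53], [-0.77, 2.02], [0.04, 2.7], [-1, 4.14], [0.28, 2.66], [-3.11, 3.11]. Speed limits (rad/s): [2.57, 2.57, 3.14, 3.14, 3.14, 3.14].

INTERFACE

Orientations are given as [roll, pitch, yaw] about the fixed x, y, z axes, in that order (R = Rz(yaw) Ry(pitch) Rx(roll)).
In Python, from plant import bot gives the robot as it stands. The module is installed in compiled form; this text tells all that it offers.
- The arm moves only by the shell command python3 -m jog 'ROWS' [OPENING]. ROWS is JSON, a list of rows, each a list of 6 numbers: the shift along the tool's x, y, z in mm, then the turn, a rotation vector about the tool's x, y, z in rad. In form: [[dx, dy, dz, rx, ry, rz], ...]. A call has 1 to 12 rows; each row shifts and turns the commanded pose from where the row before left it, along the tool's axes as they then stand; what a row does not reach is not made up. A row lasts 1/10 s, in which the tool goes at most 50 mm and 8.59 degrees, less where a joint would pass 70% of its speed; a pose out of reach is approached as far as the arm can. A call with a gripper value outside its range is refused whole. OPENING is the opening in per cent of the stroke, from 0 (shut) to 100 (fully open), set as the call begins (- or left out, the last holds). The fingers move at their own pace and stop on an object; the grip force is fixed at half the most. Time passes only in rows, so rows that do not move let the fingers close. It gives the time, the measured TCP pose, the force, the opening and the grip force at its end, in the units of the state.
- bot.get_obs(): the state, without advancing time (a new reading comes with each control period).
- bot.capture(name): name is "side" or "top" or "wrist"; returns the picture (384x512x3 uint8, red, green, blue); there is no depth.
- bot.camera_model(name): a dict with "fx", "fy", "cx", "cy" (pixels), "position" and "orientation" of the camera in the world; the wrist camera has in their place "T_tool_cam" (4x4, takes a point from camera to tool coordinates, whose origin is the TCP and whose axes are the flange's). Camera axes: x right, y down, z forward; pixel columns grow to the right and rows downward; lengths in mm; the calibration is good to about 2 mm. A picture is of the moment at which its call begins: read the wrist's pose just before it. camera_model takes no time and is no camera call.
- bot.close_job(): hands the job in; it is judged then, once.
Trained networks look in the newest picture that a camera, given by its name, has taken for a name from the list of things; names that differ only in an ending like _2 or _b are one class to them, and where a whole thing is asked for, a point or a joint stands for the part that bears it (a point fixed in the world has none). Each returns a list of dicts, best first, with "p" (0 to 1); they miss things now and then, are a little off and sometimes report something else, mostly with a low value. They report only what shows in the picture. A call takes as long as a camera call. They do not tell look-alikes from the thing itself.
- bot.outline_of(target, camera): "mask" (384x512 bool, what is visible of it) and "pixel" ([column, row] in pixels, amid what is visible of it).
The state is a dict: "time": time; "joint_positions": joint angles; "dq": joint speeds; "tau": joint torques, N m; "tool_pos": TCP position; "tcp_rot": TCP orientation; "contact_force": force on the tool from outside, world axes, zero at the start; "moment": the same for the moment, N m; "grip_width": finger opening in mm; "finger_force": force on a finger pad.
Only numpy, scipy, OpenCV 4.12 (cv2) and the standard library are available. Lean on these libraries where they do the work, as an engineer would, in place of code of your own. Each camera call takes 0.05 s, during which the arm holds its last target. There are 200 camera calls.

## Working session

There is one attempt and no reset: what is moved stays moved. The work goes in short steps, Python scripts to look and compute and a shell command to move; the robot and the scene stay as the last step left them, time stands still between calls to the robot, and variables do not carry over. Pictures are saved under pics/ and viewed, at most 10 in all, crops included, and the job is handed in when it is done.

```bash
mkdir -p pics
python3 - <<'E'
from plant import bot
import cv2,numpy as np
o=bot.get_obs();print({k:np.round(v,3) for k,v in o.items()}, bot.grip_point_offset)
ims=[]
for c in("top","side"):
    im=bot.capture(c);m=bot.camera_model(c);print(c,m)
    cv2.imwrite(f"pics/{c}0.png",im[...,::-1])
    for t in("tray","pipe_mouth","gauge_grip","caddy","root_crate","gauge_pointer","gauge_hook"):
        print(c,t,[(round(float(d["p"]),2),np.round(d["pixel"]),int(d["mask"].sum())) for d in bot.outline_of(t,c)])
E
```

```text
{'time': np.float64(0.0), 'joint_positions': array([ 1.173,  0.343,  1.525, -0.   ,  1.275, -0.146]), 'dq': array([-0.   , -0.   ,  0.   ,  0.   , -0.002,  0.002]), 'tau': array([ -0.   , -43.125, -24.422,   0.072,   0.056,  -0.   ]), 'tool_pos': array([130.601, 508.03 , 193.056]), 'tcp_rot': array([-3.14, -0.  ,  2.89]), 'contact_force': array([0.191, 0.574, 0.054]), 'moment': array([-0.007,  0.013, -0.016]), 'finger_force': np.float64(0.0), 'grip_width': np.float64(91.635)} 18.8
top {'fx': 349.21054407039003, 'fy': 349.21054407039003, 'cx': 254.7742298880233, 'cy': 191.89294728135786, 'position': array([ 423.4995089 ,   10.66861718, 1015.22582373]), 'orientation': array([-3.02192595, -0.02242769, -1.56850284])}
top tray [(0.94, array([258., 138.]), 22937)]
top pipe_mouth [(0.7, array([350., 267.]), 780), (0.61, array([226., 252.]), 480)]
top gauge_grip [(0.68, array([381., 209.]), 466)]
top caddy [(0.93, array([380., 172.]), 6195)]
top root_crate [(0.92, array([128., 187.]), 5131)]
top gauge_pointer [(0.84, array([383., 210.]), 385)]
top gauge_hook [(0.62, array([378., 211.]), 450)]
side {'fx': 396.05338491952534, 'fy': 396.05338491952534, 'cx': 250.26356239442296, 'cy': 189.2381851056781, 'position': array([ -30.60671213, -460.15050795,  662.59448233]), 'orientation': array([-2.1939325 , -0.00316421, -0.88260007])}
side tray [(0.75, array([287., 175.]), 22406)]
side pipe_mouth [(0.82, array([182., 224.]), 2024), (0.55, array([272., 186.]), 43)]
side gauge_grip [(0.81, array([381., 264.]), 1209)]
side caddy [(0.72, array([403., 266.]), 11408), (0.36, array([284., 176.]), 22485)]
side root_crate [(0.56, array([158., 163.]), 4324)]
side gauge_pointer [(0.88, array([379., 264.]), 1229)]
side gauge_hook [(0.79, array([378., 265.]), 1201)]
```

View pics/top0.png

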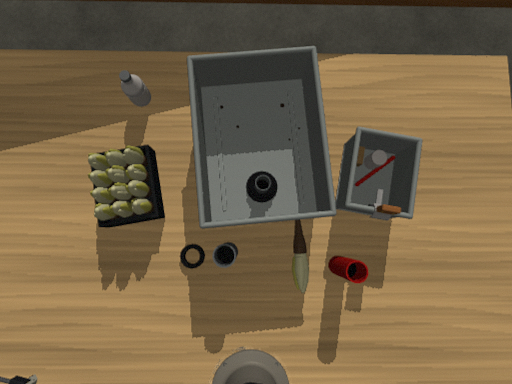

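View pics/side0.png

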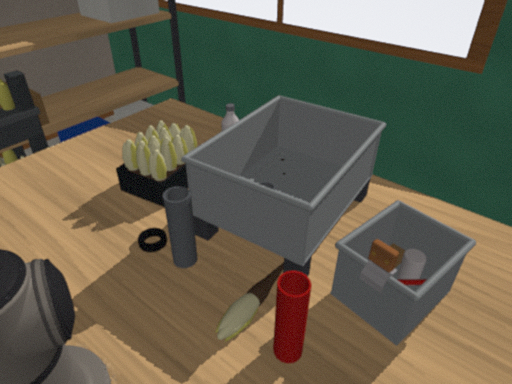

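The top picture shows the tray with its near rim from about (202,226) to (334,213), the gland and pipe at (262,184), and the gauge on the caddy's near rim at (383,209).
There are three pipe candidates: red at (350,267), a tall grey one on the bench at (226,252), and the short grey one in the gland at (262,182). The one in the gland fits because it is not red, it is the smaller of the greys, and it sits in the gland. I'll confirm that in a crop.

```bash
cat > h.py <<'E'
import numpy as np,cv2
from scipy.spatial.transform import Rotation as R
from plant import bot
def cam(c,o=None):
    m=bot.camera_model(c);K=np.array([[m["fx"],0,m["cx"]],[0,m["fy"],m["cy"]],[0,0,1]])
    if "T_tool_cam" in m:
        T=np.eye(4);T[:3,:3]=R.from_euler("xyz",o["tcp_rot"]).as_matrix();T[:3,3]=o["tool_pos"]
        T=T@np.array(m["T_tool_cam"]);return K,T[:3,:3],T[:3,3]
    return K,R.from_euler("xyz",m["orientation"]).as_matrix(),np.array(m["position"])
def bp(px,z,C):
    K,Rm,p=C;px=np.atleast_2d(px).astype(float)
    d=(Rm@np.linalg.inv(K)@np.c_[px,np.ones(len(px))].T).T
    return p+d*((z-p[2])/d[:,2])[:,None]
def pr(X,C):
    K,Rm,p=C;q=(K@Rm.T@(np.atleast_2d(X)-p).T).T;return q[:,:2]/q[:,2:]
E
python3 - <<'E'
from h import *
C=cam("top");im=bot.capture("top")
def rect(t,z):
    d=bot.outline_of(t,"top")[0];c=max(cv2.findContours(d["mask"].astype(np.uint8),0,2)[0],key=cv2.contourArea)[:,0]
    w=bp(c,z,C)[:,:2]
    (cc,s,a)=cv2.minAreaRect(w.astype(np.float32));print(t,z,cc,s,a);
    print(np.round(cv2.boxPoints((cc,s,a))));return c,w
rect("tray",218);rect("caddy",140)
g=bot.outline_of("gauge_grip","top")[0]["mask"]
hsv=cv2.cvtColor(im,cv2.COLOR_RGB2HSV)
og=g&(hsv[...,1]>120)
ys,xs=np.nonzero(og);print("grip px",xs.mean(),ys.mean(),len(xs),bp([xs.mean(),ys.mean()],195,C))
print("gland guess",bp([262,183],150,C), bp([262,186],100,C))
a=cv2.resize(im[150:300,180:430],None,fx=3,fy=3,interpolation=cv2.INTER_CUBIC)
cv2.imwrite("pics/crop1.png",a[...,::-1])
E
```

```text
tray 218 (657.284423828125, -17.862136840820312) (417.9909362792969, 316.7047119140625) 5.75751256942749
[[ 433.  119.]
 [ 465. -196.]
 [ 881. -154.]
 [ 849.  161.]]
caddy 140 (583.4144287109375, -326.1272277832031) (201.4681396484375, 232.40806579589844) 79.15353393554688
[[ 450. -403.]
 [ 679. -447.]
 [ 716. -249.]
 [ 488. -205.]]
grip px 388.75977653631287 208.97206703910615 179 [[ 482.95874879 -325.61292939  195.        ]]
gland guess [[550.13309645 -26.55426535 150.        ]] [[549.4282133  -28.70388361 100.        ]]
```

View pics/crop1.png

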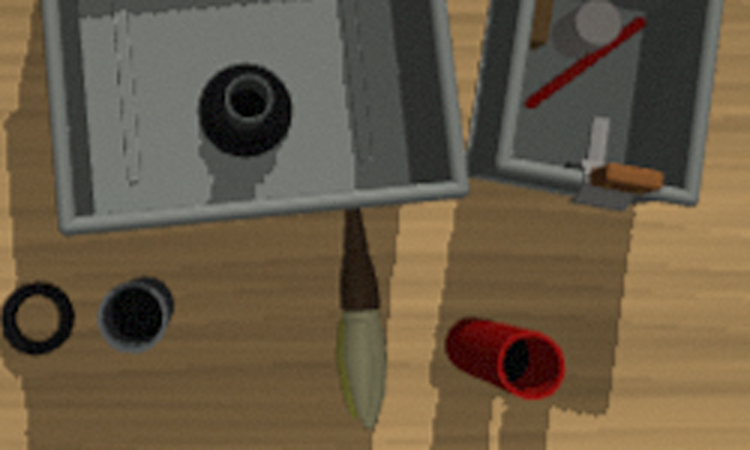

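The crop confirms it: the short grey pipe stands in the gland at crop (250,97), with the tall grey decoy at (135,312) and the red one at (530,362). The gauge's grip is at crop (633,178). I'll start by rising and turning, then swing over.

```bash
python3 -m jog '[[0,0,-45,0,0,0.149],[0,0,-45,0,0,0.149],[0,0,-45,0,0,0.149],[0,0,-45,0,0,0.149],[0,0,0,0,0,0.149],[0,0,0,0,0,0.149],[0,0,0,0,0,0.149],[0,0,0,0,0,0.149],[0,0,0,0,0,0.149],[0,0,0,0,0,0.149]]' 100
python3 -m jog '[[-33,33,0,0,0,0],[-33,33,0,0,0,0],[-33,33,0,0,0,0],[-33,33,0,0,0,0],[-33,33,0,0,0,0],[-33,33,0,0,0,0],[-33,33,0,0,0,0],[-33,33,0,0,0,0],[-33,33,0,0,0,0],[-33,33,0,0,0,0],[-33,33,0,0,0,0],[-33,33,0,0,0,0]]'
python3 -m jog '[[-42,5,0,0,0,0],[-42,5,0,0,0,0],[-42,5,0,0,0,0],[-42,5,0,0,0,0],[-42,5,0,0,0,0],[-42,5,0,0,0,0],[-42,5,0,0,0,0],[0,0,0,0,0,0],[0,0,0,0,0,0]]'
python3 - <<'E'
from h import *
o=bot.get_obs();im=bot.capture("wrist");C=cam("wrist",o)
print(bot.camera_model("wrist"));print(o["time"],o["tool_pos"],np.degrees(o["tcp_rot"]))
cv2.imwrite("pics/w1.png",im[...,::-1])
for t in("gauge_grip","caddy","tray"):
    for d in bot.outline_of(t,"wrist"):
        m=d["mask"].astype(np.uint8);print(t,d["p"],d["pixel"],m.sum())
        if t!="tray":print(cv2.minAreaRect(np.argwhere(m)[:,::-1].astype(np.float32)))
E
```

```text
time: 2.0
tool_pos: [130.7, 508.4, 373.7]
tcp_rot: [3.142, -0.0, 1.394]
contact_force: [0.3, -0.2, 0.5]
grip_width: 91.6
finger_force: 0.0
time: 3.2
tool_pos: [454.3, 49.0, 373.9]
tcp_rot: [3.141, -0.0, 1.399]
contact_force: [1.0, 0.6, -0.3]
grip_width: 92.3
finger_force: 0.0
time: 4.1
tool_pos: [437.8, -245.4, 373.2]
tcp_rot: [-3.141, -0.001, 1.398]
contact_force: [0.3, 0.4, 0.2]
grip_width: 91.6
finger_force: 0.0
{'fx': 305.9219930065569, 'fy': 305.9219930065569, 'cx': 252.8574737260971, 'cy': 191.76412605183137, 'T_tool_cam': array([[-1.14178780e-03, -9.57009398e-01, -2.90054664e-01,
         7.81164027e+01],
       [ 9.99999101e-01, -8.88633022e-04, -1.00448865e-03,
        -1.08650880e+00],
       [ 7.03552926e-04, -2.90055551e-01,  9.57009552e-01,
        -1.89854542e+02],
       [ 0.00000000e+00,  0.00000000e+00,  0.00000000e+00,
         1.00000000e+00]])}
4.1 [ 437.82205364 -245.37345315  373.21995434] [-1.79953202e+02 -5.49694142e-02  8.00848648e+01]
gauge_grip 0.8 [297.0, 209.2] 1315
((296.4053039550781, 208.05081176757812), (46.951629638671875, 53.34320068359375), 35.21759033203125)
caddy 0.86 [365.1, 184.2] 14982
((363.99993896484375, 195.99996948242188), (159.99996948242188, 119.99998474121094), -0.0)
tray 0.88 [359.0, 42.2] 22938
```

View pics/w1.png

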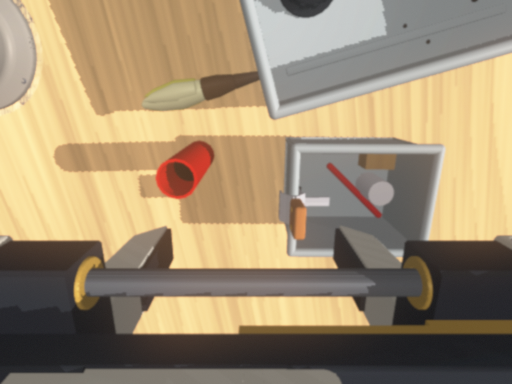

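The wrist view shows the caddy with its near rim almost upright at column 289 (rows 139–257), so the tool's yaw already matches. The wooden grip is at (299,219) and the pointer at (318,202).

```bash
cat >> h.py <<'E'
from scipy.optimize import minimize
def orange(im,near=None):
    h=cv2.cvtColor(im,cv2.COLOR_RGB2HSV)
    m=((h[...,0]>4)&(h[...,0]<16)&(h[...,1]>140)&(h[...,2]>60)).astype(np.uint8)
    if near is not None:
        k=np.zeros_like(m);cv2.circle(k,tuple(int(v) for v in near),35,1,-1);m&=k
    return m
def fitgrip(m,C,x0,z,yaw,free=False):
    S=4;M=cv2.resize(m,None,fx=S,fy=S,interpolation=cv2.INTER_NEAREST)
    B=np.array([[a*8,b*23,c*21] for a in(-1,1) for b in(-1,1) for c in(-1,1)],float)
    def f(v):
        yw=v[2]/100 if free else yaw
        X=B@R.from_euler("z",yw).as_matrix().T+[v[0],v[1],z]
        h=cv2.convexHull(((pr(X,C)+.5)*S).astype(np.float32)).astype(np.int32)
        k=np.zeros_like(M);cv2.fillConvexPoly(k,h,1);return 1-(k&M).sum()/((k|M).sum()+1)
    v0=[*x0]+([yaw*100] if free else [])
    s=np.array([v0]+[np.array(v0)+6*e for e in np.eye(len(v0))])
    r=minimize(f,v0,method="Nelder-Mead",options=dict(initial_simplex=s));return r.x,1-r.fun
E
python3 - <<'E'
from h import *
o=bot.get_obs();y=np.radians(-9.9)
for c,px in(("wrist",(299,219)),("top",(391,209))):
    im=bot.capture(c);C=cam(c,o) if c=="wrist" else cam(c);m=orange(im,px)
    print(c,m.sum(),fitgrip(m,C,(483,-323),180,y),fitgrip(m,C,(483,-323),180,y,True))
    if c=="wrist":
        w=bp([[289,145],[291,250]],140,C);print(w)  # rim middle
        print("pointer tip",bp([[330,202]],108,C))
        for d in bot.outline_of("tray","wrist")[:1]:print(bp([[275,115],[243,0]],218,C))
E
```

```text
wrist 297 (array([ 480.31787109, -331.67919922]), np.float64(0.43805309734513276)) (array([ 4.83435707e+02, -3.34036758e+02,  2.32350087e-01]), np.float64(0.47437700964630225))
[[ 489.20604596 -234.8664337   140.        ]
 [ 470.34791831 -395.11735346  140.        ]]
pointer tip [[ 543.54643763 -339.7462764   108.        ]]
[[ 471.36244134 -187.05365451  218.        ]
 [ 456.56114552  -71.99078505  218.        ]]
top 92 (array([ 487.5 , -328.25]), np.float64(0.4180630502698097)) (array([ 4.84959580e+02, -3.33101339e+02,  4.41996622e-01]), np.float64(0.45760598503740646))
```

```bash
python3 -m jog '[[-5,20,40,0,0,0],[-5,20,40,0,0,0],[0,0,0,0,0,0],[0,0,0,0,0,0]]'
python3 - <<'E'
from h import *
o=bot.get_obs();im=bot.capture("wrist");C=cam("wrist",o)
q=pr([[482,-328,180]],C)[0];print(o["tool_pos"],q)
x,y=q.astype(int);r=60
a=im[max(y-r,0):y+r,x-r:x+r];h=cv2.cvtColor(a,cv2.COLOR_RGB2HSV)
print(x-r,max(y-r,0))
np.save("w2.npy",im)
m=orange(im,q);b=a.copy();b[m[max(y-r,0):y+r,x-r:x+r]>0]=[0,255,255]
cv2.imwrite("pics/w2.png",cv2.resize(np.hstack([a,b])[...,::-1],None,fx=3.3,fy=3.3,interpolation=cv2.INTER_CUBIC))
E
```

```text
time: 4.85
tool_pos: [475.7, -261.0, 293.7]
tcp_rot: [-3.14, -0.001, 1.401]
contact_force: [-0.6, 0.4, 0.8]
grip_width: 91.8
finger_force: 0.0
[ 475.69846665 -260.95346396  293.72620115] [270.53872067 236.92352238]
210 176
```

View pics/w2.png

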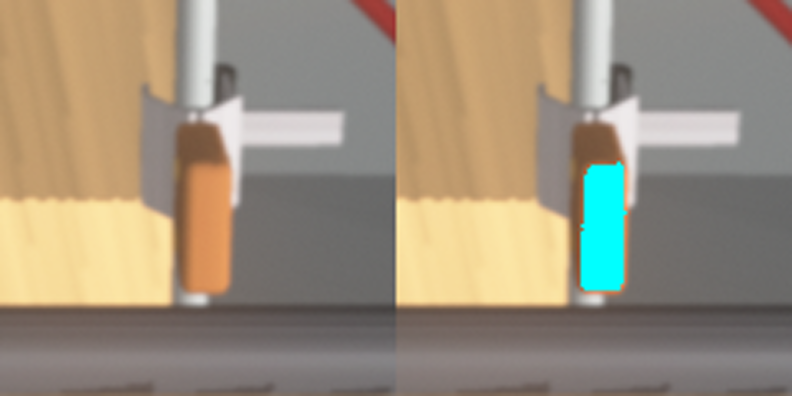

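The crop shows the grip's top face at full-image (273,245), the rim centred at column 270.6, and the pointer tip at (314,215). The orange mask covers only the top face.

Run:
```python
from h import *
o=bot.get_obs();C=cam("wrist",o);im=np.load("w2.npy")
m=orange(im,(272,240));ys,xs=np.nonzero(m);print(xs.mean(),ys.mean(),cv2.minAreaRect(np.c_[xs,ys].astype(np.float32)))
print("top c",bp([[xs.mean(),ys.mean()],[273.2,244.6]],201,C)); print("corners",bp([[266.4,224.5],[280,224.5],[266.4,264.8],[280,264.8]],201,C))
print("rim",bp([[270.6,178],[270.3,190]],143,C));print("tip",bp([[313.9,214.8]],110,C))
Rt=R.from_euler("xyz",o["tcp_rot"]).as_matrix()
t=bp([[273.2,244.6]],201,C)[0];print("tool delta",Rt.T@(np.array([t[0],t[1],180-18.8])-o["tool_pos"]))
```

```text
272.29574468085104 244.86595744680852 ((272.40386962890625, 244.0192413330078), (12.795025825500488, 38.432640075683594), 2.726310968399048)
top c [[ 483.31827135 -328.43886543  201.        ]
 [ 484.27645541 -328.30021881  201.        ]]
corners [[ 480.92874142 -305.15232014  201.        ]
 [ 494.3676796  -307.48443532  201.        ]
 [ 473.73255276 -350.12775614  201.        ]
 [ 487.75127831 -352.56209658  201.        ]]
rim [[ 493.41603686 -273.55180252  143.        ]
 [ 490.84781372 -287.75286591  143.        ]]
tip [[ 542.22561381 -341.06567252  110.        ]]
tool delta [-64.51961504  19.3233678  134.06413915]
```

```bash
python3 -m jog '[[-32,9.5,0,0,0,0],[-32.5,9.5,0,0,0,0],[0,0,44,0,0,0],[0,0,44,0,0,0],[0,0,44,0,0,0],[0,0,0,0,0,0]]'
python3 -m jog '[[0,0,0,0,0,0],[0,0,0,0,0,0],[0,0,0,0,0,0],[0,0,0,0,0,0],[0,0,0,0,0,0],[0,0,0,0,0,0],[0,0,0,0,0,0],[0,0,0,0,0,0]]' 0
```

```text
time: 5.5
tool_pos: [481.2, -326.4, 158.5]
tcp_rot: [-3.135, -0.004, 1.4]
contact_force: [-0.5, 0.3, -0.2]
grip_width: 91.8
finger_force: 0.0
time: 6.3
tool_pos: [483.5, -328.2, 161.6]
tcp_rot: [-3.141, -0.0, 1.4]
contact_force: [-0.3, 0.4, -0.4]
grip_width: 32.7
finger_force: 0.0
```

```bash
python3 -m jog '[[0,0,0,0,0,0],[0,0,0,0,0,0],[0,0,0,0,0,0],[0,0,0,0,0,0],[0,0,0,0,0,0]]' 0
```

```text
time: 6.8
tool_pos: [483.6, -328.2, 161.6]
tcp_rot: [-3.142, -0.0, 1.4]
contact_force: [0.3, 0.7, -0.7]
grip_width: 15.4
finger_force: 30.0
```

```bash
python3 -m jog '[[0,0,-15,0,0,0],[0,0,-30,0,0,0],[0,0,-45,0,0,0],[0,0,-45,0,0,0],[0,0,-45,0,0,0],[0,0,0,0,0,0]]'
python3 -m jog '[[30,-10,0,0,0,0],[40,-10,0,0,0,0],[45,-10,0,0,0,-0.068],[45,-10,0,0,0,-0.068],[35,-10,0,0,0,-0.068],[0,0,0,0,0,-0.068],[0,0,0,0,0,0],[0,0,0,0,0,0],[0,0,0,0,0,0]]'
python3 - <<'E'
from h import *
o=bot.get_obs();im=bot.capture("wrist");C=cam("wrist",o)
print(o["tool_pos"],np.degrees(o["tcp_rot"]))
cv2.imwrite("pics/w3.png",im[...,::-1]);np.save("w3.npy",im);np.save("w3o.npy",np.r_[o["tool_pos"],o["tcp_rot"]])
for t in ("tray","pipe_mouth"):
  for d in bot.outline_of(t,"wrist"):print(t,d["p"],d["pixel"],d["mask"].sum())
E
```

```text
time: 7.4
tool_pos: [485.0, -329.5, 348.7]
tcp_rot: [3.131, 0.007, 1.4]
contact_force: [-0.3, 0.8, -1.5]
grip_width: 15.3
finger_force: 30.0
time: 8.3
tool_pos: [459.5, -129.4, 341.1]
tcp_rot: [-3.141, -0.0, 1.669]
contact_force: [-0.2, -0.6, -1.8]
grip_width: 15.3
finger_force: 30.0
[ 459.46172085 -129.37038156  341.1464476 ] [-1.79953473e+02 -2.64301458e-02  9.56521477e+01]
tray 0.76 [391.8, 113.8] 56998
pipe_mouth 0.95 [208.0, 10.5] 1314
pipe_mouth 0.56 [167.0, 218.1] 1872
pipe_mouth 0.55 [338.2, 84.1] 1170
```

View pics/w3.png

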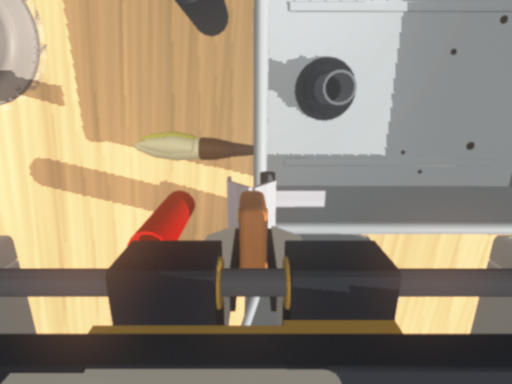

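The view shows the near rim upright at column about 260, the pipe mouth at (340,87) in the gland, and the gauge held upright in the fingers with its pointer tip at (325,199).

Run:
```python
from h import *
s=np.load("w3o.npy");o=dict(tool_pos=s[:3],tcp_rot=s[3:]);C=cam("wrist",o);im=np.load("w3.npy")
for r in(20,60,100,130,165): print(r,im[r,250:276].mean(1).astype(int))
d=bot.outline_of("pipe_mouth","wrist");d=min(d,key=lambda d:abs(d["pixel"][0]-338)+abs(d["pixel"][1]-84))
ys,xs=np.nonzero(d["mask"]);print(xs.min(),xs.max(),ys.min(),ys.max())
g=cv2.resize(im[60:125,290:365],None,fx=8,fy=8,interpolation=cv2.INTER_CUBIC)
cv2.imwrite("pics/w3c.png",g[...,::-1])
```

```text
20 [151 151 148 137 126 129 138 150 167 184 202 216 222 225 228 229 229 225
 220 218 219 219 219 219 220 219]
60 [156 157 154 140 130 131 140 154 171 188 205 216 222 228 229 229 225 217
 186 161 155 158 170 178 181 184]
100 [162 163 157 144 131 132 143 157 174 190 206 218 226 232 233 230 224 214
 210 212 213 213 213 213 213 213]
130 [164 163 156 140 131 135 145 161 178 193 207 220 229 234 234 228 222 215
 211 212 211 211 211 211 212 212]
165 [158 157 152 138 131 135 147 163 180 195 209 223 232 236 232 223 196 164
 150 148 148 148 148 148 148 148]
314 355 70 104
```

View pics/w3c.png

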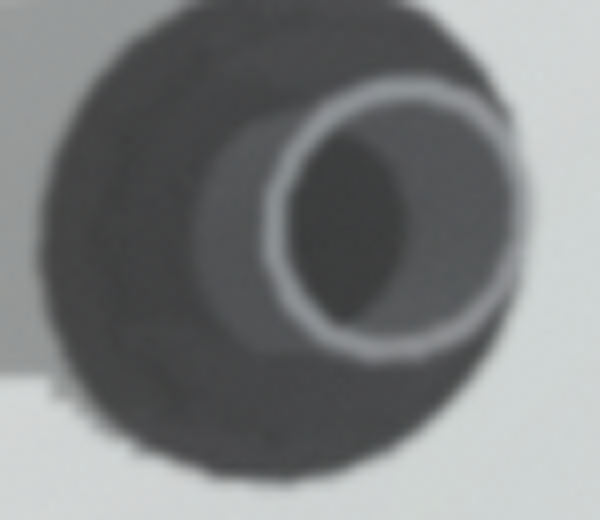

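The crop shows the mouth ring spanning crop columns 263–528 and rows 75–362, so its centre is at full-image (339,87).

Run:
```python
from h import *
s=np.load("w3o.npy");o=dict(tool_pos=s[:3],tcp_rot=s[3:]);C=cam("wrist",o);im=np.load("w3.npy")
w=bp([[261.0,20],[261,60],[260.6,130],[260.4,165]],219,C);print(w)
a,b=w[0],w[-1];print("rim yaw",np.degrees(np.arctan2(-(a-b)[0],(a-b)[1])))
p=bp([[339,87]],150,C)[0];print("pipe",p,"width",np.linalg.norm(bp([323,87],150,C)-bp([355.5,87],150,C)))
print("tip",bp([[325,199]],341.1-21.6-30,C))
for yaw in (5.65,6.0):
    t=np.radians(yaw);u=np.array([np.cos(t),np.sin(t)]);v=np.array([-u[1],u[0]])
    print(yaw,"pipe-rim x",(p[:2]-w[2][:2])@u,"pipe-grip tray",(p[:2]-s[:2])@u,(p[:2]-s[:2])@v,"grip-rim",(s[:2]-w[2][:2])@u, "tip-tcp", (bp([[325,199]],289.5,C)[0][:2]-s[:2])@np.c_[u,v])
```

```text
[[ 450.93084598   17.94336601  219.        ]
 [ 454.46788265  -15.55105608  219.        ]
 [ 460.89214691  -80.211295    219.        ]
 [ 464.42903886 -115.81012302  219.        ]]
rim yaw 5.762689858491519
pipe [549.87231657 -27.9185762  150.        ] width 38.28998604683434
tip [[ 517.73243339 -124.62513591  289.5       ]]
5.65 pipe-rim x 93.69618128124007 pipe-grip tray 99.9594371805873 92.05789237358178 grip-rim -6.263255899347218 tip-tcp [58.45480139 -1.01463843]
6.0 pipe-rim x 93.95880451192848 pipe-grip tray 100.51991832763308 91.44556112317163 grip-rim -6.561113815704603 tip-tcp [58.44751272 -1.37169734]
```

```bash
python3 -m jog '[[0,6.5,0,0,0,0],[0,0,30,0,0,0],[0,0,30,0,0,0],[0,0,20,0,0,0],[0,0,10,0,0,0],[0,0,0,0,0,0],[0,0,0,0,0,0]]'
python3 -m jog '[[0,0,2,0,0,0],[0,0,2,0,0,0],[0,0,2,0,0,0],[0,0,2,0,0,0],[0,0,0,0,0,0],[0,0,0,0,0,0]]'
```

```text
time: 9.2
tool_pos: [466.5, -128.3, 252.5]
tcp_rot: [3.141, 0.0, 1.672]
contact_force: [0.8, -0.0, -1.7]
grip_width: 15.3
finger_force: 30.0
time: 9.8
tool_pos: [466.0, -128.0, 243.6]
tcp_rot: [3.142, -0.0, 1.672]
contact_force: [1.2, 0.8, -1.9]
grip_width: 15.2
finger_force: 29.9
```

```bash
python3 -m jog '[[0,0,2,0,0,0],[0,0,0,0,0,0],[0,0,0,0,0,0]]'
python3 -m jog '[[0,0,1.5,0,0,0],[0,0,0,0,0,0],[0,0,0,0,0,0]]'
```

```text
time: 10.1
tool_pos: [465.9, -128.1, 241.6]
tcp_rot: [-3.142, -0.0, 1.672]
contact_force: [1.6, -0.1, -2.5]
grip_width: 15.6
finger_force: 29.9
time: 10.4
tool_pos: [466.3, -128.1, 240.4]
tcp_rot: [3.141, 0.0, 1.672]
contact_force: [2.0, -0.4, -0.2]
grip_width: 15.2
finger_force: 30.0
```

```bash
python3 -m jog '[[0,1,0,0,0,0],[0,0,0,0,0,0],[0,0,0,0,0,0]]'
python3 -m jog '[[0,0,1,0,0,0],[0,0,0,0,0,0],[0,0,0,0,0,0]]'
```

```text
time: 10.7
tool_pos: [466.8, -128.0, 240.2]
tcp_rot: [-3.141, -0.0, 1.672]
contact_force: [1.1, -0.7, 0.7]
grip_width: 15.1
finger_force: 30.0
time: 11.0
tool_pos: [467.2, -128.0, 239.5]
tcp_rot: [3.141, 0.0, 1.672]
contact_force: [1.6, -0.2, 3.8]
grip_width: 15.7
finger_force: 30.0
```

```bash
python3 -m jog '[[5,0,0,0,0,0],[8,0,0,0,0,0],[8,0,0,0,0,0],[8,0,0,0,0,0],[8,0,0,0,0,0],[8,0,0,0,0,0],[0,0,0,0,0,0]]'
python3 -m jog '[[8,0,0,0,0,0],[8,0,0,0,0,0],[8,0,0,0,0,0],[8,0,0,0,0,0],[8,0,0,0,0,0],[5,0,0,0,0,0],[0,0,0,0,0,0],[0,0,0,0,0,0]]'
python3 - <<'E'
from h import *
o=bot.get_obs();im=bot.capture("wrist");C=cam("wrist",o)
print(o["tool_pos"],np.degrees(o["tcp_rot"]))
np.save("w4.npy",im);np.save("w4o.npy",np.r_[o["tool_pos"],o["tcp_rot"]])
a=im[130:290,215:415]
cv2.imwrite("pics/w4.png",cv2.resize(a[...,::-1],None,fx=3.75,fy=3.75,interpolation=cv2.INTER_CUBIC))
for d in bot.outline_of("pipe_mouth","wrist"):print(d["p"],d["pixel"],d["mask"].sum())
E
```

```text
time: 11.7
tool_pos: [462.3, -82.2, 239.6]
tcp_rot: [3.141, -0.001, 1.673]
contact_force: [-1.4, 0.0, 8.0]
grip_width: 15.9
finger_force: 30.0
time: 12.5
tool_pos: [457.7, -37.2, 239.4]
tcp_rot: [3.141, -0.002, 1.672]
contact_force: [0.2, -0.1, 6.1]
grip_width: 15.6
finger_force: 30.0
[457.70009778 -37.24668294 239.42225956] [ 1.79990750e+02 -1.06180992e-01  9.58199066e+01]
0.78 [347.9, 176.5] 1950
```

View pics/w4.png

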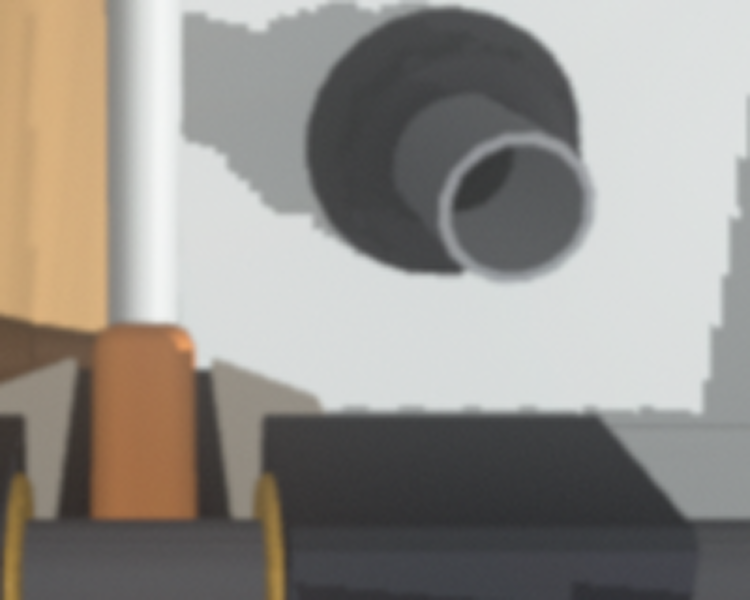

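The gauge has slid along the rim. The pipe mouth ring is centred at crop (516,206), which is full-image (352.4,184.7); the pointer is hidden behind a finger.

Run:
```python
from h import *
s=np.load("w4o.npy");o=dict(tool_pos=s[:3],tcp_rot=s[3:]);C=cam("wrist",o)
p=bp([[352.4,184.7]],150,C)[0];print(p)
t=np.radians(5.78);u=np.array([np.cos(t),np.sin(t)]);v=np.array([-u[1],u[0]])
print((p[:2]-s[:2])@u,(p[:2]-s[:2])@v,((np.array([549.9,-27.9]))-s[:2])@v)
```

```text
[549.97428357 -26.93489148 150.        ]
92.84354710754819 0.9665234197392655 0.013802613540939689
```

```bash
python3 -m jog '[[0,0,-0.5,0,0,0],[0,0,0,0,0,0],[0,0,0,0,0,0],[0,0,0,0,0,0],[0,0,0,0,0,0],[0,0,0,0,0,0]]' 85
python3 -m jog '[[0,0,-10,0,0,0],[0,0,-30,0,0,0],[0,0,-40,0,0,0],[-30,0,-10,0,0,0],[-30,0,0,0,0,0],[0,0,0,0,0,0],[0,0,0,0,0,0],[0,0,0,0,0,0]]'
python3 - <<'E'
from h import *
o=bot.get_obs();im=bot.capture("wrist");C=cam("wrist",o)
print(o["tool_pos"],np.degrees(o["tcp_rot"]))
np.save("w5.npy",im);np.save("w5o.npy",np.r_[o["tool_pos"],o["tcp_rot"]])
q=pr([[519.5,-31,188]],C)[0];print(q);x,y=q.astype(int)
x-=10;y-=5;a=im[max(0,y-75):y+75,x-100:x+100];print(x-100,max(0,y-75))
cv2.imwrite("pics/w5.png",cv2.resize(a[...,::-1],None,fx=4,fy=4,interpolation=cv2.INTER_CUBIC))
E
```

```text
time: 13.2
tool_pos: [457.8, -38.4, 239.6]
tcp_rot: [-3.141, -0.0, 1.672]
contact_force: [-0.1, -0.6, 0.1]
grip_width: 59.1
finger_force: 0.0
time: 14.0
tool_pos: [463.7, -97.4, 329.8]
tcp_rot: [-3.142, -0.001, 1.672]
contact_force: [0.5, 0.1, -0.2]
grip_width: 78.3
finger_force: 0.0
[463.74365645 -97.44353433 329.84707532] [-1.79998178e+02 -3.16496277e-02  9.58055962e+01]
[313.16806749 116.90946345]
203 36
```

View pics/w5.png

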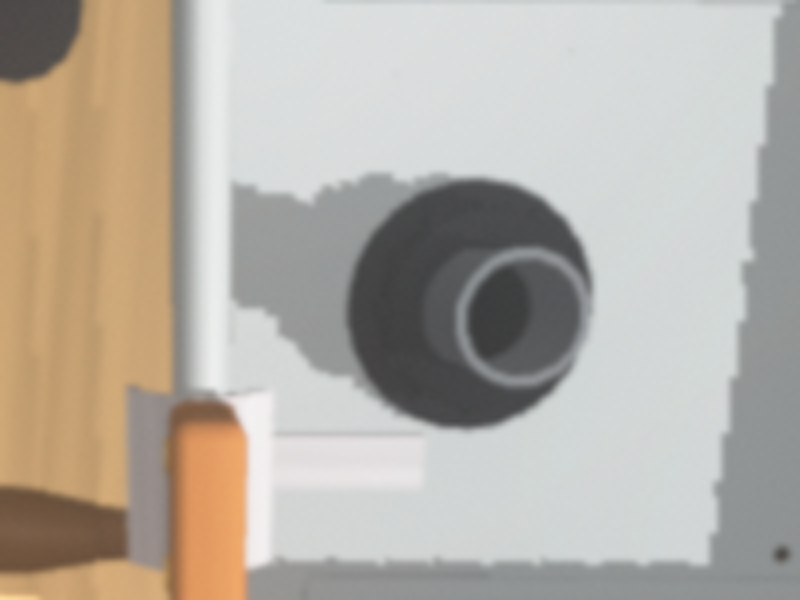

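The crop shows the pointer at crop row 460 and the pipe mouth at row 316. The gauge sits to the -y side of the pipe, so I'll quantify the offset.

Run:
```python
from h import *
t=np.radians(5.78);u=np.array([np.cos(t),np.sin(t)]);v=np.array([-u[1],u[0]])
def S(f):
    s=np.load(f);return s,cam("wrist",dict(tool_pos=s[:3],tcp_rot=s[3:]))
s,C=S("w5o.npy");f=lambda x,y:[203+x/4-.4,36+y/4-.4]
p=bp([f(523,316)],150,C)[0];q=bp([f(423,460)],187,C)[0];q0=bp([f(280,460)],187,C)[0]
print("pipe",p,"tip",q,"base",q0,"tip-pipe tray",(q-p)[:2]@np.c_[u,v],"pointer dir deg",np.degrees(np.arctan2((q-q0)[1],(q-q0)[0])))
g=bp([f(210,425)],279,C)[0];print("grip +y top edge",g,"rel pipe",(g-p)[:2]@v)
s,C=S("w4o.npy");g=bp([[253,130+345/3.75],[253,130+325/3.75]],279,C);print("w4 grip +y end",g,"rel tcp",(g[:,:2]-s[:2])@v)
s,C=S("w3o.npy");g=bp([[254,192],[254,206]],380,C);print("w3 grip +y end",(g[:,:2]-s[:2])@v)
```

```text
pipe [550.06080663 -27.32592551 150.        ] tip [520.0712696  -66.95478401 187.        ] base [481.24054603 -70.86307911 187.        ] tip-pipe tray [-33.82805113 -36.40716571] pointer dir deg 5.747439119998265
grip +y top edge [459.4422027  -51.23959309 279.        ] rel pipe -14.665978584266414
w4 grip +y end [[454.81447715 -21.34888321 279.        ]
 [454.51112863 -18.34277756 279.        ]] rel tcp [16.1075821  19.12895441]
w3 grip +y end [32.54135842 24.88804599]
```

The gauge hangs squarely, with its pointer direction at 5.75°, but it sits 36 mm short of the pipe because it was nudged as I moved off. I'll re-grasp it and slide it again, then leave it by going straight up.

```bash
python3 -m jog '[[12,0,0,0,0,0],[12,0,0,0,0,0],[0,0,0,0,0,0],[0,0,0,0,0,0],[0,0,40,0,0,0],[0,0,30,0,0,0],[0,0,15,0,0,0],[0,0,4.5,0,0,0],[0,0,0,0,0,0],[0,0,0,0,0,0]]' 85
python3 -m jog '[[0,0,0,0,0,0],[0,0,0,0,0,0],[0,0,0,0,0,0],[0,0,0,0,0,0],[0,0,0,0,0,0],[0,0,0,0,0,0],[0,0,0,0,0,0],[0,0,0,0,0,0],[0,0,0,0,0,0],[0,0,0,0,0,0],[0,0,0,0,0,0],[0,0,0,0,0,0]]' 0
python3 -m jog '[[3,0,0,0,0,0],[4,0,0,0,0,0],[5,0,0,0,0,0],[5,0,0,0,0,0],[5,0,0,0,0,0],[5,0,0,0,0,0],[5,0,0,0,0,0],[4,0,0,0,0,0],[0,0,0,0,0,0],[0,0,0,0,0,0]]'
```

```text
time: 15.05
tool_pos: [462.1, -74.5, 241.2]
tcp_rot: [3.14, 0.001, 1.672]
contact_force: [1.3, 0.1, 0.5]
grip_width: 77.9
finger_force: 0.0
time: 16.25
tool_pos: [461.5, -74.2, 240.2]
tcp_rot: [3.141, -0.0, 1.672]
contact_force: [1.2, 1.0, -0.2]
grip_width: 15.4
finger_force: 30.0
time: 17.25
tool_pos: [457.8, -37.6, 240.2]
tcp_rot: [3.141, -0.002, 1.672]
contact_force: [0.2, 2.6, 3.3]
grip_width: 15.0
finger_force: 30.0
```

```bash
python3 -m jog '[[0,0,0,0,0,0],[0,0,0,0,0,0],[0,0,0,0,0,0],[0,0,0,0,0,0],[0,0,0,0,0,0],[0,0,0,0,0,0],[0,0,0,0,0,0],[0,0,0,0,0,0],[0,0,0,0,0,0],[0,0,0,0,0,0]]' 85
python3 -m jog '[[0,0,-10,0,0,0],[0,0,-20,0,0,0],[0,0,-30,0,0,0],[0,0,-30,0,0,0],[0,0,-30,0,0,0],[0,0,0,0,0,0],[0,0,0,0,0,0],[-30,0,0,0,0,0],[-30,0,0,0,0,0],[0,0,0,0,0,0],[0,0,0,0,0,0]]'
python3 - <<'E'
from h import *
o=bot.get_obs();im=bot.capture("wrist");C=cam("wrist",o)
print(o["tool_pos"])
np.save("w6.npy",im);np.save("w6o.npy",np.r_[o["tool_pos"],o["tcp_rot"]])
a=im[40:190,210:410]
cv2.imwrite("pics/w6.png",cv2.resize(a[...,::-1],None,fx=4,fy=4,interpolation=cv2.INTER_CUBIC))
E
```

```text
time: 18.25
tool_pos: [457.9, -38.4, 240.2]
tcp_rot: [3.142, -0.0, 1.672]
contact_force: [1.5, 0.3, 1.0]
grip_width: 77.7
finger_force: 0.0
time: 19.35
tool_pos: [463.4, -98.2, 359.1]
tcp_rot: [-3.14, -0.002, 1.67]
contact_force: [0.8, 0.1, 0.1]
grip_width: 78.6
finger_force: 0.0
[463.44842504 -98.15587519 359.12934178]
```

View pics/w6.png

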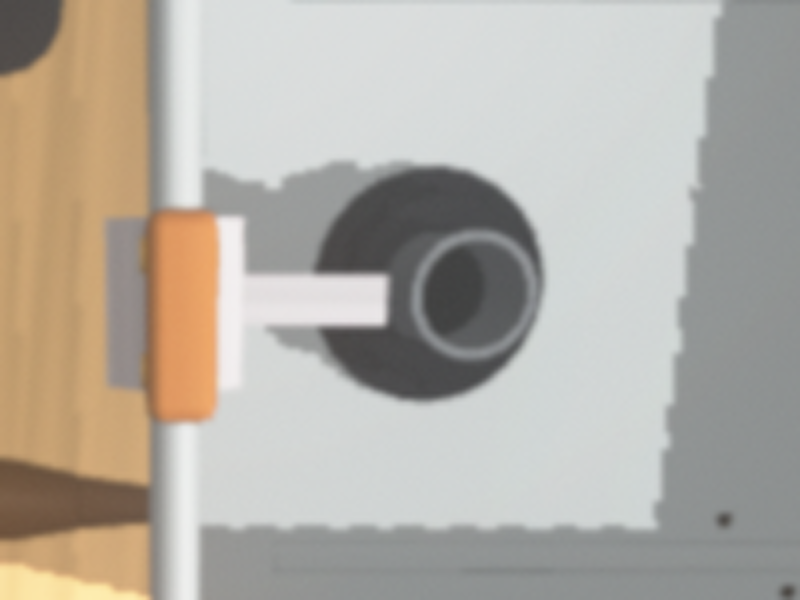

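The gauge now hangs with its pointer (tip at crop (388,300)) in line with the pipe mouth (crop (475,295)). I'll work out the exact offset and the pipe grasp.

Run:
```python
from h import *
t=np.radians(5.78);u=np.array([np.cos(t),np.sin(t)]);v=np.array([-u[1],u[0]])
s=np.load("w6o.npy");C=cam("wrist",dict(tool_pos=s[:3],tcp_rot=s[3:]));f=lambda x,y:[210+x/4-.4,40+y/4-.4]
p=bp([f(474.5,295)],150,C)[0];q=bp([f(388,300.5)],187,C)[0];g=bp([f(184,314)],279,C)[0]
print("pipe",p,"tip",q,"tip-pipe",(q-p)[:2]@np.c_[u,v],"grip",(g-p)[:2]@np.c_[u,v])
print("tcp->pipe",(p[:2]-s[:2])@np.c_[u,v], "gland", (bp([f(430,283)],100,C)[0]-p))
```

```text
pipe [550.2466252  -27.75647441 150.        ] tip [516.97055945 -31.03961649 187.        ] tip-pipe [-33.43752968   0.08474937] grip [-92.53859322   1.61930848]
tcp->pipe [93.44676559 61.30012385] gland [ -4.4513746    1.61530057 -50.        ]
```

Pointer to pipe is 0.1 mm off along the rim and 33 mm short of the axis, as specified. Next I'll turn the tool a quarter so the fingers close along the rim's direction and clear the pointer, then go over the pipe.

```bash
python3 -m jog '[[0,0,0,0,0,0.1427],[0,0,0,0,0,0.1427],[0,0,0,0,0,0.1427],[0,0,0,0,0,0.1427],[0,0,0,0,0,0.1427],[0,0,0,0,0,0.1427],[0,0,0,0,0,0.1427],[0,0,0,0,0,0.1427],[0,0,0,0,0,0.1427],[0,0,0,0,0,0.1427],[0,0,0,0,0,0.1427],[0,0,0,0,0,0]]' 100
python3 -m jog '[[32,-20,0,0,0,0],[32,-20,0,0,0,0],[33,-21,0,0,0,0],[0,0,0,0,0,0],[0,0,0,0,0,0],[0,0,0,0,0,0],[0,0,0,0,0,0]]'
python3 - <<'E'
from h import *
t=np.radians(5.78);u=np.array([np.cos(t),np.sin(t)]);v=np.array([-u[1],u[0]])
o=bot.get_obs();p=np.array([550.2,-27.8])
print(np.degrees(o["tcp_rot"]),o["joint_positions"],"tcp->pipe u,v",(p-o["tool_pos"][:2])@np.c_[u,v],o["tool_pos"][2])
E
```

```text
time: 20.6
tool_pos: [463.7, -97.1, 360.1]
tcp_rot: [-3.141, 0.0, 0.102]
contact_force: [0.5, -1.1, -0.1]
grip_width: 91.8
finger_force: 0.0
time: 21.3
tool_pos: [553.5, -28.1, 360.7]
tcp_rot: [3.141, -0.001, 0.102]
contact_force: [-0.3, -1.1, 0.4]
grip_width: 91.8
finger_force: 0.0
[ 1.79986930e+02 -3.37939086e-02  5.85937622e+00] [-1.88902380e-01  3.35035537e-01  1.08544098e+00 -4.97584118e-05
  1.72048566e+00  1.27962117e+00] tcp->pipe u,v [-3.2794216   0.59056552] 360.7447718627711
```

```bash
python3 -m jog '[[1,-0.6,20,0,0,0],[0,0,30,0,0,0],[0,0,40,0,0,0],[0,0,40,0,0,0],[0,0,30,0,0,0],[0,0,20,0,0,0],[0,0,0,0,0,0],[0,0,0,0,0,0]]'
python3 -m jog '[[0,0,15,0,0,0],[0,0,15,0,0,0],[0,0,12,0,0,0],[0,0,8,0,0,0],[0,0,4,0,0,0],[0,0,0,0,0,0],[0,0,0,0,0,0],[0,0,0,0,0,0]]'
python3 - <<'E'
from h import *
t=np.radians(5.78);u=np.array([np.cos(t),np.sin(t)]);v=np.array([-u[1],u[0]])
o=bot.get_obs();p=np.array([550.2,-27.8])
print("u,v",(p-o["tool_pos"][:2])@np.c_[u,v],o["tool_pos"][2],o["contact_force"])
im=bot.capture("wrist");cv2.imwrite("pics/w7.png",im[...,::-1])
for d in bot.outline_of("pipe_mouth","wrist"):
    ys,xs=np.nonzero(d["mask"]);print(d["p"],d["pixel"],xs.min(),xs.max(),ys.min(),ys.max())
E
```

```text
time: 22.1
tool_pos: [555.2, -27.4, 181.3]
tcp_rot: [3.141, -0.001, 0.102]
contact_force: [-0.4, 0.0, 0.7]
grip_width: 91.5
finger_force: 0.0
time: 22.9
tool_pos: [555.5, -26.9, 126.8]
tcp_rot: [3.141, -0.001, 0.102]
contact_force: [0.5, 0.4, 0.7]
grip_width: 92.0
finger_force: 0.0
u,v [-5.3931425 -0.3743131] 126.82162261485084 [0.46139425 0.4221268  0.68266617]
0.57 [254.2, 228.1] 221 285 186 267
```

```bash
python3 -m jog '[[-1.5,0,0,0,0,0],[0,0,0,0,0,0],[0,0,0,0,0,0],[0,0,0,0,0,0],[0,0,0,0,0,0],[0,0,0,0,0,0],[0,0,0,0,0,0],[0,0,0,0,0,0],[0,0,0,0,0,0],[0,0,0,0,0,0]]' 0
python3 -c "
from h import *
o=bot.get_obs();print(o['tool_pos'],o['contact_force'],o['moment'],o['tcp_rot'])"
```

```text
time: 24.0
tool_pos: [553.6, -27.0, 126.2]
tcp_rot: [-3.141, -0.0, 0.102]
contact_force: [-0.7, 0.3, 0.6]
grip_width: 16.4
finger_force: 0.0
[553.61732841 -26.96510384 126.2079832 ] [-0.7335084   0.28136604  0.61713534] [-0.02361109  0.17508856  0.01202461] [-3.14149060e+00 -4.96735280e-05  1.02110017e-01]
```

Run:
```python
from h import *
o=bot.get_obs();print(o["grip_width"],o["finger_force"],o["time"])
for c in("wrist","side","top"):
    im=bot.capture(c);np.save(f"x_{c}.npy",im)
    C=cam(c,o)if c=="wrist" else cam(c)
    print(c,"expected mouth px",pr([[550.2,-27.8,150],[550.2,-27.8,100]],C).round())
    for d in bot.outline_of("pipe_mouth",c):
        ys,xs=np.nonzero(d["mask"]);print(d["p"],d["pixel"],xs.min(),xs.max(),ys.min(),ys.max())
```

```text
16.412554360921945 0.0 24.0
wrist expected mouth px [[254. 241.]
 [254. 211.]]
0.82 [254.8, 214.1] 223 284 183 267
side expected mouth px [[265. 187.]
 [265. 204.]]
0.77 [290.6, 315.4] 272 311 271 363
0.56 [183.0, 223.1] 163 197 187 268
0.52 [274.0, 185.9] 268 274 184 189
top expected mouth px [[262. 183.]
 [262. 186.]]
0.98 [348.1, 266.0] 328 367 255 282
0.64 [266.9, 209.3] 258 279 193 218
```

Run:
```python
import numpy as np,cv2
im=np.load("x_wrist.npy");g=cv2.cvtColor(im,cv2.COLOR_RGB2GRAY)
r=g[150:310:4,150:360:3]
ch=" .:-=+*#%@"
print("\n".join(f"{150+4*i:3d} "+"".join(ch[min(9,v//26)] for v in row) for i,row in enumerate(r)))
```

```text
150 %%%%%%%%%%%%%%%%%%%%%%%%%%%%%*=--------=*%%%%%%%%%%%%%%%%%%%%%%%%%%%%%
154 %%%%%%%%%%%%%%%%%%%%%%%%%%+----:::::-:--:--+%%%%%%%%%%%%%%%%%%%%%%%%%%
158 %%%%%%%%%%%%%%%%%%%%%%%%*-----:::::::::::----*%%%%%%%%%%%%%%%%%%%%%%%%
162 %%%%%%%%%%%%%%%%%%%%%%#---::::::::::::::::::::-#%%%%%%%%%%%%%%%%%%%%%%
166 %%%%%%%%%%%%%%%%%%%%%#--:::::::::::::::::::::::-#%%%%%%%%%%%%%%%%%%%%%
170 %%%%%%%%%%%%%%%%%%%%#--:::::::::::::::::::::::::-#%%%%%%%%%%%%%%%%%%%%
174 %%%%%%%%%%%%%%%%%%%%--:::::::::::::::::::::::::::-%%%%%%%%%%%%%%%%%%%%
178 %%%%%%%%%%%%%%%%%%%=::::::::::::::::::::::::::::::+%%%%%%%%%%%%%%%%%%%
182 %%%%%%%%%%%%%%%%%%*-:::::::::::::::::::::::::::::::#%%%%%%%%%%%%%%%%%%
186 %%%%%%%%%%%%%%%%%%=-:::::::::::=++++++=-:::::::::::=%%%%%%%%%%%%%%%%%%
190 %%%%%%%%%%%%%%%%%%-::::::::::==+++++++++=::::::::::-%%%%%%%%%%%%%%%%%%
194 %%%%%%%%%%%%%%%%%#-:::::::::===++++++++++=-::::::::-%%%%%%%%%%%%%%%%%%
198 %%%%%%%%%%%%%%%%%#:::::::::===++++++++++++=:::::::::#%%%%%%%%%%%%%%%%%
202 %%%%%%%%%%%%%%%%%#-::::::::===++++++++++++=-:::::::-%%%%%%%%%%%%%%%%%%
206 %%%%%%%%%%%%%%%%%%-:::::::-===+++++++++++++=::
[... 1199 characters left out ...]
-+-:---------------------
274 ----------------------%++++++++++++++++++++++=*=----------------------
278 ::::::::::::::::::---=%++++++++++++++++++++++++=::::::::::::::::::::::
282 :::::::::::::::::::::=%++++++++++++++++++++++++*::::::::::::::::::::::
286 :::::::::::::::::::::=%+++++++++++++++++++++++=*::::::::::::::::::::::
290 :::::::::::::::::::::=#========================*::::::::::::::::::::::
294 :::::::::::::::::::::=#======================-=+::::::::::::::::::::::
298 :::::::::::::::::::::-#====::=====######*::==-=*::::::::::::::::::::::
302 :::::::::::::::::::::-*====::====*#######::==-==::::::::::::::::::::::
306 ::::::::::::::::::::::+=-==:-=====+######::==:=-::::::::::::::::::::::
```

```bash
python3 -m jog '[[0,0,0,0,0,0],[0,0,0,0,0,0],[0,0,0,0,0,0]]'
python3 - <<'E'
from h import *
o=bot.get_obs();im=bot.capture("wrist");np.save("x2.npy",im);print(o["tau"],o["contact_force"],o["moment"])
g=cv2.cvtColor(im,cv2.COLOR_RGB2GRAY);r=g[180:300:4,180:330:2]
ch=" .:-=+*#%@"
print("\n".join(f"{180+4*i:3d} "+"".join(ch[min(9,v//26)] for v in row) for i,row in enumerate(r)))
E
```

```text
time: 24.6
tool_pos: [553.6, -27.0, 126.2]
tcp_rot: [-3.142, -0.0, 0.102]
contact_force: [0.2, -0.0, -0.9]
grip_width: 0.8
finger_force: 0.0
[-4.60761185e-04 -4.74228215e+01 -2.29036331e+01  5.33680769e-02
 -6.71401690e-02  3.18324976e-05] [ 0.17751273 -0.01782884 -0.94635582] [-0.09812949  0.13284178 -0.02267248]
180 %%%%%%%%%%%%#=::::::::::::::::::::::::::::::::::::::::::::::-#%%%%%%%%%%%%%
184 %%%%%%%%%%%%+-:::::::::::::::::::--=====-::::::::::::::::::::-#%%%%%%%%%%%%
188 %%%%%%%%%%%#-::::::::::::::::-==++++++++++++=:::::::::::::::::*%%%%%%%%%%%%
192 %%%%%%%%%%%*-::::::::::::::-===+++++++++++++++=-::::::::::::::+%%%%%%%%%%%%
196 %%%%%%%%%%%+:::::::::::::-=====++++++++++++++++=-:::::::::::::-#%%%%%%%%%%%
200 %%%%%%%%%%%+:::::::::::::-=====++++++++++++++++==-::::::::::::=#%%%%%%%%%%%
204 %%%%%%%%%%%*-:::::::::::-======+++++++++++++++++==::::::::::::+%%%%%%%%%%%%
208 %%%%%%%%%%%*-:::::::::::-=====++++++++++++++++++==-:::::::::::*%%%%%%%%%%%%
212 %%%%%%%%%%%*=::::::::::-====+++++++=====+++++++++==::::::::::=#%%%%%%%%%%%%
216 %%%%%%%%%%%%*=:::::::::-==+++=-:..........::-++++==-::::::::
[... 915 characters left out ...]
:::::::::::::::::+#-::::-=-:::::::::::::::::::::::::::::::::
268 ::::::::::::::::::::::::::::::::=#=---:-=-:::::::::::::::::::::::::::::::::
272 --------------------------------##++++=-+----------------------------------
276 --------------------------------#%+++++=#=---------------------------------
280 :::::::::::::::::::::::::::::::-#%+++++=*=:::::::::::::::::::::::::::::::::
284 ::::::::::::::::::::::::::::::::##++++++#=:::::::::::::::::::::::::::::::::
288 ::::::::::::::::::::::::::::::::##+=====*=:::::::::::::::::::::::::::::::::
292 ::::::::::::::::::::::::::::::::*#=====-*+:::::::::::::::::::::::::::::::::
296 ::::::::::::::::::::::::::::::::*#-:--:-*=:::::::::::::::::::::::::::::::::
```

The wrist geometry shows the fingers actually end about 30 mm behind the reported TCP: in `w1` the tips back-project to tool z of about -30, and here they shut above the mouth without touching it. So I'll open, go 28 mm lower and close again.

```bash
python3 -m jog '[[0,0,0,0,0,0],[0,0,0,0,0,0],[0,0,0,0,0,0],[0,0,0,0,0,0],[0,0,0,0,0,0],[0,0,0,0,0,0],[0,0,0,0,0,0],[0,0,0,0,0,0],[0,0,0,0,0,0],[0,0,0,0,0,0],[0,0,0,0,0,0]]' 95
python3 -m jog '[[0,0,8,0,0,0],[0,0,6,0,0,0],[0,0,6,0,0,0],[0,0,0,0,0,0]]'
python3 -m jog '[[0,0,4,0,0,0],[0,0,4,0,0,0],[0,0,0,0,0,0],[0,0,0,0,0,0]]'
```

```text
time: 25.75
tool_pos: [553.6, -27.0, 126.2]
tcp_rot: [-3.141, -0.0, 0.102]
contact_force: [-0.9, 0.1, -1.2]
grip_width: 83.6
finger_force: 0.0
time: 26.15
tool_pos: [552.8, -26.9, 104.9]
tcp_rot: [-3.141, 0.002, 0.102]
contact_force: [-0.4, -0.1, 0.4]
grip_width: 86.9
finger_force: 0.0
time: 26.55
tool_pos: [553.6, -27.0, 98.2]
tcp_rot: [-3.141, 0.0, 0.102]
contact_force: [-0.3, -0.4, 0.1]
grip_width: 87.3
finger_force: 0.0
```

```bash
python3 -m jog '[[0,0,0,0,0,0],[0,0,0,0,0,0],[0,0,0,0,0,0],[0,0,0,0,0,0],[0,0,0,0,0,0],[0,0,0,0,0,0],[0,0,0,0,0,0],[0,0,0,0,0,0],[0,0,0,0,0,0]]' 30
python3 -c "
from h import *
o=bot.get_obs();print(o['tool_pos'],o['contact_force'],o['moment'],o['tcp_rot'])"
```

```text
time: 27.45
tool_pos: [553.6, -27.0, 98.2]
tcp_rot: [-3.142, -0.0, 0.102]
contact_force: [0.7, -0.9, 0.2]
grip_width: 39.7
finger_force: 30.0
[553.64564884 -27.04065173  98.2075164 ] [ 0.73126964 -0.9041955   0.18567212] [-0.09885527  0.13375881  0.00801352] [-3.14154286e+00 -7.19429918e-05  1.02032816e-01]
```

The pipe is gripped at 39.7 mm with 30 N and almost no side force. Now I'll draw it up slowly.

```bash
python3 -m jog '[[0,0,-1,0,0,0],[0,0,-2,0,0,0],[0,0,-2,0,0,0],[0,0,0,0,0,0]]'
python3 -m jog '[[0,0,-2,0,0,0],[0,0,-3,0,0,0],[0,0,-3,0,0,0],[0,0,-3,0,0,0],[0,0,-3,0,0,0],[0,0,-3,0,0,0],[0,0,-2,0,0,0],[0,0,0,0,0,0]]'
python3 -m jog '[[0,0,-2,0,0,0],[0,0,-3,0,0,0],[0,0,-3,0,0,0],[0,0,-2,0,0,0],[0,0,-2,0,0,0],[0,0,-1,0,0,0],[0,0,0,0,0,0],[0,0,0,0,0,0],[0,0,0,0,0,0]]'
python3 - <<'E'
from h import *
o=bot.get_obs();print(o["tool_pos"],o["contact_force"],o["moment"])
for c in("side","top"):
    im=bot.capture(c);np.save(f"y_{c}.npy",im);C=cam(c)
    u=np.array([.9949,.1007,0]);p=np.array([550.2,-27.8,0])
    print(c,"exp mouth c, near edge, tip, grip",pr([p+[0,0,187],p-20*u+[0,0,187],p-33*u+[0,0,187],p-95*u+[0,0,258]],C).round(1).tolist())
    for t in("pipe_mouth","gauge_pointer"):
      for d in bot.outline_of(t,c):
        ys,xs=np.nonzero(d["mask"]);print(t,round(float(d["p"]),2),d["pixel"],xs.min(),xs.max(),ys.min(),ys.max())
im=np.load("y_side.npy");g=cv2.cvtColor(im,cv2.COLOR_RGB2GRAY);r=g[150:215:2,215:315]
print("\n".join(f"{150+2*i:3d} "+"".join(" .:-=+*#%@"[min(9,v//20)] for v in row) for i,row in enumerate(r)))
E
```

```text
time: 27.85
tool_pos: [553.7, -27.0, 103.4]
tcp_rot: [-3.142, -0.0, 0.102]
contact_force: [0.1, -0.1, -3.3]
grip_width: 39.1
finger_force: 30.0
time: 28.65
tool_pos: [553.8, -27.0, 122.6]
tcp_rot: [3.141, -0.001, 0.102]
contact_force: [1.0, -0.5, -3.3]
grip_width: 39.4
finger_force: 30.0
time: 29.55
tool_pos: [553.5, -26.9, 135.1]
tcp_rot: [-3.141, 0.0, 0.102]
contact_force: [-0.2, 0.1, -2.8]
grip_width: 39.0
finger_force: 30.0
[553.5207794  -26.94933938 135.0602744 ] [-0.22854987  0.0759785  -2.76616677] [-0.06988835  0.16897847 -0.04654796]
side exp mouth c, near edge, tip, grip [[265.6, 172.9], [260.7, 177.1], [257.4, 179.9], [240.4, 164.5]]
pipe_mouth 0.82 [267.8, 178.4] 257 274 168 189
pipe_mouth 0.7 [289.0, 314.2] 272 312 271 363
pipe_mouth 0.64 [182.5, 224.3] 163 198 186 267
gauge_pointer 0.94 [240.2, 170.7] 227 260 151 197
top exp mouth c, near edge, tip, grip [[263.2, 180.7], [264.0, 189.0], [264.6, 194.3], [269.1, 219.0]]
pipe_mouth 0.7 [350.2, 266.3] 328 366 255 282
gauge_pointer 0.5 [266.4, 212.1] 259 279 194 219
150 *******************++*+=:.........-==-----=+***++++++++
[... 2705 characters left out ...]
*++++++*++++++*++++*+++*++**++**++++++++++++++********###%%%%%%#*#%@@@
204 +++++*+++++++++++++++++++++++*+*+*++++++++*+++++++++**+++++*++++*++++*+++++++++++*********##%%%@@@@@
206 +*+*+++++++++++*+*++++++++++++++++*++++*+++++*+++*+++++++++++++++++++*+*+++++++++++++*********##%@%#
208 ++++*+++++*++++++++*++*++++++*+++++++*+++++++*++*+++++*+++**+++++++++++++++*+++++++++++++++****###*+
210 ++++++*++++++++*+++++++++++++*++*+++++*++++++*++++++++++++++++++++++++++++++*+++++++++++++++++++*+++
212 ++*+**+++++++++++++***+++*+++*++++++**+++**++++++++++*++**++++++*+++++++++++*+*++++*+*++*++++++++++*
214 ++++++++++*++++*++++++++++*+++++++++*+++*++++*+++++*+++*+*++*++++++*+++++++++*++*+++++++++*+++++++**
```

The pipe has been lifted 36.9 mm, so its mouth is at about 187 mm, within the pointer's stated 186–188 mm. Side forces are near zero, the vertical force matches the pipe's weight, and the gauge's detection is where it should be. I'm handing in.

```bash
python3 -c "
from plant import bot
print(bot.close_job())"
```

```text
the job is handed in; nothing more can be done
None
```

The job is handed in: the gauge hangs on the near rim with its pointer in line with the pipe (0.1 mm off by camera), and the pipe is held with its mouth at about 187 mm. I set that height from the 36.9 mm lift, because the pointer tip was hidden when I checked. The gauge was nudged about 36 mm along the rim when I first let go, so I re-gripped it and slid it back into line.

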